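Centre the wobbly dipping bowl on its little stand

TASK

The white dipping bowl has been left close to the edge of its small round wooden stand. Nudge it with light taps of the fingertips until it stands upright in the middle of the stand, with the same margin all round, and leave it there at rest. Never grip it, lift it, hit it hard or knock it over, and leave the cups, the lid and the canister alone.

Things in the scene. Friction and masses are not known exactly. Their poses are not given: they have to be found in the camera images.
- bowl: Loose round white ceramic bowl, about 120 g, 56 mm tall, on a narrow flat foot (28 mm diameter), so it wobbles and tips if pushed above its belt. Widest (60 mm diameter) 18 mm above its underside; 49 mm at the open rim. An upright finger reaching below the belt touches there first; pushed slowly (20 mm/s) it slides as far as the finger goes, with about 1 N. Origin: centre of its underside; z up.
- stand: Dark round wooden stand, fixed to the counter, 40 mm tall; flat top disc 90 mm diameter, foot 96 mm diameter. It stands well clear of the other things (at least 100 mm free from its centre on every side). Origin: centre of its underside on the counter; z up. Its yaw means nothing.
- stand_top (a point): Centre of the stand's flat top face, 40 mm above the counter: where the centre of the bowl's underside belongs.
- cups: Bystander: stack of four nested pastel plastic cups (pink, mint, lilac), 74 mm widest diameter, 124 mm tall, loose on the counter. Origin: centre of its underside.
- lid: Bystander: aluminium pan lid lying on the counter, 124 mm diameter, 38 mm tall with its black knob, loose. Origin: centre of its underside.
- canister: Bystander: closed glass canister with a wooden lid, 88 mm diameter, 121 mm tall, loose. Origin: centre of its underside.
Mind the look-alikes: they are no part of the job. Several things have the shape of the bowl; the one meant has the colours described above.

How it is judged:
By the outcome, as a careful person would: the job done as asked, in the order asked, and still so for the second after the job is handed in, with the robot touching nothing.
It also fails if it takes over 70 s, if anything falls off the work surface, if the arm or the gripper's body presses on something with over 40 N, if the wrist force passes 120 N, or if a joint passes its speed limit or range.

ROBOT

A 6-joint arm with a two-finger parallel gripper is mounted at the origin on the work surface. World frame = base frame: x ahead of the robot, y to its left, z up, the work surface at z = 0. Lengths are in m, angles in rad, forces in N, time in s.
With the tool pointing down it reaches from about 0.425 to 0.925 m from the base axis. Payload 12.5 kg.
Tool frame: the origin (TCP) lies at the very end of the fingers, on their centre line; the grasp point (between the pads) lies 19 mm behind it; z points along the fingers, y is the direction in which the jaws open and shut (so a half turn about z gives the same grasp; the last joint's range is limited). The gripper opens to 85 mm and grips with 20 to 120 N. Pads are 22 mm wide; open, the fingers measure 114 mm over their backs; the gripper's body (76 mm by 85 mm) begins 54 mm behind the grasp point. The pads swing forward as they close: fully open they stand 13 mm farther back than shut.
Start: joints at [1.036, 0.491, 1.559, -0, 1.092, -0.106], TCP at [0.26, 0.568, 0.231] pointing down, gripper open.
Joint ranges: [-3.1, 3.1], [-0.84, 2.19], [0.05, 2.79], [-1.13, 4.28], [0.06, 2.93], [-2.69, 2.69]. Speed limits (rad/s): [2.22, 2.22, 2.79, 3.14, 3.14, 3.14].

INTERFACE

Orientations are given as a 3x3 rotation matrix whose columns are the frame's x, y, z axes.
In Python, from bench import robot, read_camera gives the robot as it stands.
- The arm moves only by the tool carry_out, never from a script. Its argument "increments" is a list of rows, each a list of 4 numbers: the shift along the tool's x, y, z in mm, then the turn about the tool's z in degrees. A call has 1 to 10 rows; each row is the pose to reach, as a shift and turn from the pose measured when the call began, along the tool's axes at that moment; what a row does not reach only later rows make up. A row lasts 1/12 s, in which the tool goes at most 41.7 mm and 7.16 degrees, less where a joint would pass 70% of its speed; a pose out of reach is approached as far as the arm can. A call with a gripper value outside its range is refused whole. "hand" is the closure in counts, from 0 (fully open) to 255 (shut), set as the call begins (left out, the last holds). The fingers move at their own pace and stop on an object; the grip force is fixed at half the most. Time passes only in rows, so rows that repeat a pose let the fingers close. It gives the time, the measured TCP pose, the force and the opening at its end, in the units of the state.
- robot.observe(): the state, without advancing time (a new reading comes with each control period).
- read_camera(name): name is "side" or "top" or "wrist"; returns a dict with "img" (400x640x3 uint8, red, green, blue), "depth" (400x640 float32, m along the optical axis (not along the pixel's ray), 0 where there is no reading), "fx", "fy", "cx", "cy" (pixels), "camera_from_world" (4x4, takes a point from world to camera coordinates). Camera axes: x right, y down, z forward; pixel columns grow to the right and rows downward; lengths in m; the calibration is good to about 2 mm. A picture is of the moment at which its call begins.
- robot.finish_job(): hands the job in, once; it reports no verdict.
The state is a dict: "t": time; "joint_pos": joint angles; "joint_velocities": joint speeds; "tau": joint torques, N m; "eef_pos": TCP position; "eef_rot": TCP orientation; "wrist_force": force on the tool from outside, world axes, zero at the start; "wrist_torque": the same for the moment, N m; "finger_gap": opening from 0.0 (shut) to 1.0 (fully open).
Only numpy, scipy, OpenCV 4.12 (cv2) and the standard library are available. Lean on these libraries where they do the work, as an engineer would, in place of code of your own. Each camera call takes 0.05 s, during which the arm holds its last target. There are 200 camera calls.

## Working session

There is one attempt and no reset: what is moved stays moved. The work goes in short steps, Python scripts to look and compute and a tool call to move; the robot and the scene stay as the last step left them, time stands still between calls to the robot, and variables do not carry over. Pictures are saved under pics/ and viewed, on a budget of 10 in all, crops included, one or two more only if the job needs it, and the job is handed in when it is done.

Besides the shell and the picture viewer there is one more tool, called after "Request:" by a JSON object that holds its "method" and its "body", one argument or row to a line. carry_out: Moves the arm, as the interface text tells. Its arguments: {"type":"object","properties":{"increments":{"type":"array","items":{"type":"array","items":{"type":"number"}}},"hand":{"type":"number"}},"required":["increments"]}

```bash
ls; mkdir -p pics
python3 - <<'E'
from bench import robot, read_camera
import cv2,numpy as np,pickle
s=robot.observe()
for k in ("t","eef_pos","eef_rot","wrist_force","finger_gap"): print(k,s[k])
d={n:read_camera(n) for n in ("side","top")}
pickle.dump(d,open("d0.pkl","wb"))
for n in d: cv2.imwrite(f"pics/{n}0.png",d[n]["img"][:,:,::-1]); print(n,d[n]["fx"],d[n]["cx"],d[n]["cy"],np.round(d[n]["camera_from_world"],3).tolist())
E
```

```text
pics
t 0.0
eef_pos [0.25974607 0.56820569 0.23070842]
eef_rot [[-9.09443410e-01  4.15827266e-01 -6.07870404e-04]
 [ 4.15827685e-01  9.09442890e-01 -9.83147845e-04]
 [ 1.44003736e-04 -1.14688667e-03 -9.99999332e-01]]
wrist_force [ 0.12279821 -0.56584673 -0.16549698]
finger_gap 0.9986619412989602
side 386.8654596067783 318.5578534329913 199.61174492999896 [[0.964, -0.267, -0.008, -0.52], [-0.192, -0.674, -0.713, 0.131], [0.185, 0.689, -0.701, 0.684], [0.0, 0.0, 0.0, 1.0]]
top 406.5091908881611 318.05917779533286 197.98776891712734 [[0.007, -0.999, 0.036, -0.022], [-0.991, -0.012, -0.134, 0.526], [0.134, -0.034, -0.99, 0.844], [0.0, 0.0, 0.0, 1.0]]
```

View pics/top0.png

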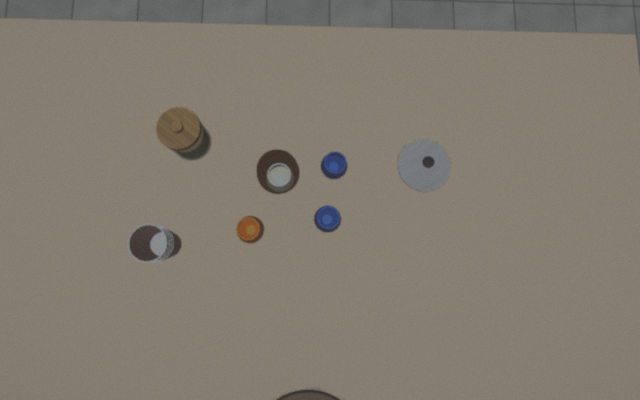

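View pics/side0.png

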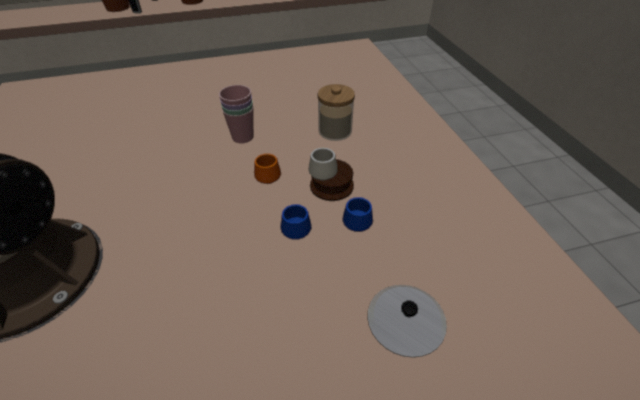

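Top view: the stand's dark disc is centred near (278,172), with the white bowl toward its lower edge at (279,176). The blue and orange bowls are look-alikes. Next I'll measure from the depth.

```bash
cat > h.py <<'E'
from bench import robot, read_camera
import cv2, numpy as np
from scipy.optimize import least_squares
def cloud(c):
    v,u=np.mgrid[:400,:640]; z=c["depth"]
    P=np.stack([(u-c["cx"])/c["fx"]*z,(v-c["cy"])/c["fy"]*z,z],-1)
    M=c["camera_from_world"]
    W=(P-M[:3,3])@M[:3,:3]          # R^T (p-t)
    W[z<=0]=np.nan; return W
def pix(c,p):
    M=c["camera_from_world"]; q=np.atleast_2d(p)@M[:3,:3].T+M[:3,3]
    return np.stack([c["fx"]*q[:,0]/q[:,2]+c["cx"],c["fy"]*q[:,1]/q[:,2]+c["cy"]],-1)
def ray(c,u,v,h):                    # pixel -> world at height h
    M=c["camera_from_world"]; R=M[:3,:3]; o=-R.T@M[:3,3]
    d=R.T@np.array([(u-c["cx"])/c["fx"],(v-c["cy"])/c["fy"],1]); return o+d*(h-o[2])/d[2]
PROF=[(14,0),(30,18),(24.5,56)]
def sil(c,kind,xy):                  # silhouette mask (x8) of stand / bowl at xy
    S=8; a=np.linspace(0,2*np.pi,72,endpoint=False)
    prof=[(48,-40),(45,0)] if kind=="stand" else PROF
    pts=np.vstack([np.c_[xy[0]+r/1e3*np.cos(a),xy[1]+r/1e3*np.sin(a),np.full(72,.04+h/1e3)] for r,h in prof])
    return cv2.convexHull((pix(c,pts)).astype(np.float32))
def show(c,name,pts,half=40,k=8,draw=()):
    u,v=pix(c,pts)[0].astype(int); u0,v0=max(u-half,0),max(v-half,0)
    im=cv2.resize(c["img"][v0:v0+2*half,u0:u0+2*half,::-1],None,fx=k,fy=k,interpolation=cv2.INTER_CUBIC)
    for h,col in draw: cv2.polylines(im,[((h-[u0,v0]+.5)*k).astype(np.int32)],True,col,1)
    cv2.imwrite(name,im); print(name,"origin",u0,v0,"scale",k)
E
python3 - <<'E'
from h import *; import pickle
d=pickle.load(open("d0.pkl","rb"))
u,v=278,172
for n,(u,v) in (("top",(278,172)),("side",(328,175))):
    c=d[n]; W=cloud(c); img=c["img"].astype(int)
    m=np.zeros((400,640),bool); m[v-35:v+35,u-35:u+35]=1
    z=W[...,2]; lum=img.sum(-1)
    st=m&(abs(z-.04)<.005)&(img.max(-1)<120)
    bw=m&(z>.05)&(z<.11)
    rim=m&(z>.088)&(z<.11)
    for nm,k in (("stand",st),("bowl",bw),("rim",rim)):
        p=W[k]; print(n,nm,k.sum(),"med",np.round(np.median(p,0)*1e3,1),"min",np.round(p.min(0)*1e3,1),"max",np.round(p.max(0)*1e3,1), img[k].mean(0).round())
# other things
W=cloud(d["top"])
for nm,(u,v) in dict(cups=(148,243),can=(179,130),lid=(424,165),orange=(249,229),b1=(335,165),b2=(328,218)).items(): print(nm,np.round(W[v,u]*1e3))
show(d["top"],"pics/c0.png",ray(d["top"],278,172,.04),32,9)
E
```

```text
top stand 718 med [603.7  82.1  40.8] min [546.1  29.1  36.7] max [632.6 115.9  44.6] [67. 56. 48.]
top bowl 480 med [565.6  63.8  76.3] min [536.   34.9  50. ] max [590.9  93.9 100.2] [108. 109. 104.]
top rim 171 med [559.7  63.9  96.1] min [540.3  40.1  88.4] max [588.8  89.2 100.2] [115. 116. 115.]
side stand 602 med [602.2  48.   40.5] min [485.5 -39.6  35. ] max [632.8 108.8  44.8] [41. 26. 19.]
side bowl 890 med [565.2  43.7  76.6] min [485.4 -56.8  50. ] max [615.9  90.6  98. ] [76. 75. 75.]
side rim 240 med [564.6  54.1  94.3] min [540.7  35.6  88.1] max [590.1  86.1  98. ] [97. 94. 89.]
cups [426. 334.  53.]
can [647. 262. 120.]
lid [ 603. -252.   32.]
orange [459. 134.   6.]
b1 [606. -56.   6.]
b2 [485. -40.   8.]
pics/c0.png origin 246 140 scale 9
```

View pics/c0.png

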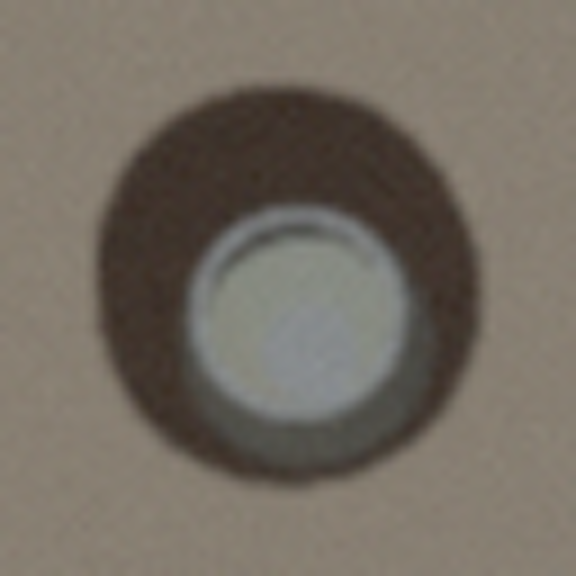

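The crop (origin 246,140, ×9) shows the stand outline spanning x 99–479 and y 87–484. The rim spans x 188–410 and y 204–424, so the bowl sits toward the robot (−x). I'll fit these.

```bash
cat >> h.py <<'E'
def fit_stand(c,guess):
    """outline of everything that is not counter around the stand; matched on extremes of the hull"""
    g=pix(c,[*guess,.03])[0].astype(int); L=cv2.GaussianBlur(c["img"],(0,0),.7).astype(float)
    win=np.s_[g[1]-34:g[1]+34,g[0]-34:g[0]+34]; S=6
    I=cv2.resize(L[win],None,fx=S,fy=S,interpolation=cv2.INTER_CUBIC)
    bg=np.median(I[:20].reshape(-1,3),0); D=(abs(I-bg).sum(-1)>60).astype(np.uint8)
    def cost(p):
        h=sil(c,"stand",p)[:,0]; q=((h-[g[0]-34,g[1]-34]+.5)*S)
        m=np.zeros_like(D); cv2.fillPoly(m,[q.round().astype(np.int32)],1); return int((m!=D).sum())
    from scipy.optimize import minimize
    r=minimize(cost,guess,method="Nelder-Mead",options=dict(initial_simplex=np.array(guess)+[[0,0],[.006,0],[0,.006]],xatol=1e-4))
    return r.x,r.fun/D.sum()
def rim_centre(c,guess):
    W=cloud(c); z=W[...,2]; p=W[(z>.090)&(z<.101)&(np.hypot(W[...,0]-guess[0],W[...,1]-guess[1])<.045)][:,:2]
    # annulus 21..24.5: robust circle fit to outer hull of rim points
    h=cv2.convexHull((p*1e3).astype(np.float32))[:,0]/1e3
    r=least_squares(lambda q:np.hypot(*(h-q[:2]).T)-q[2],[*guess,.0245],loss="soft_l1",f_scale=.001)
    return r.x
E
python3 - <<'E'
from h import *; import pickle
d=pickle.load(open("d0.pkl","rb"))
for n in d:
    c=d[n]; s,f=fit_stand(c,[.587,.065]); print(n,"stand",(s*1e3).round(1),round(f,3),"rim",(rim_centre(c,[.565,.064])*1e3).round(1))
c=d["top"]
P=lambda x,y,h:(ray(c,246+x/9-.5,140+y/9-.5,h)*1e3).round(1)
print("hand rim",P(188,314,.096),P(410,314,.096),P(299,204,.096),P(299,424,.096))
print("stand top edges",P(99,283,.04),P(479,290,.04),P(283,87,.04),P(283,484,.04))
b=ray(c,246+299/9-.5,140+314/9-.5,.096)[:2]
show(c,"pics/c1.png",[.585,.065,.04],32,9,[(sil(c,"stand",fit_stand(c,[.587,.065])[0]),(0,255,0)),(sil(c,"bowl",b),(0,0,255))])
E
```

```text
side stand [588.3  71.1] 0.287 rim [565.7  61.6  24.7]
top stand [587.6  73.4] 0.39 rim [565.2  64.1  24.4]
hand rim [564.5  89.9  96. ] [565.2  40.1  96. ] [590.1  65.5  96. ] [539.8  64.5  96. ]
stand top edges [582.6 116.7  40. ] [582.2  25.5  40. ] [631.6  73.6  40. ] [534.4  71.6  40. ]
pics/c1.png origin 248 138 scale 9
```

View pics/c1.png

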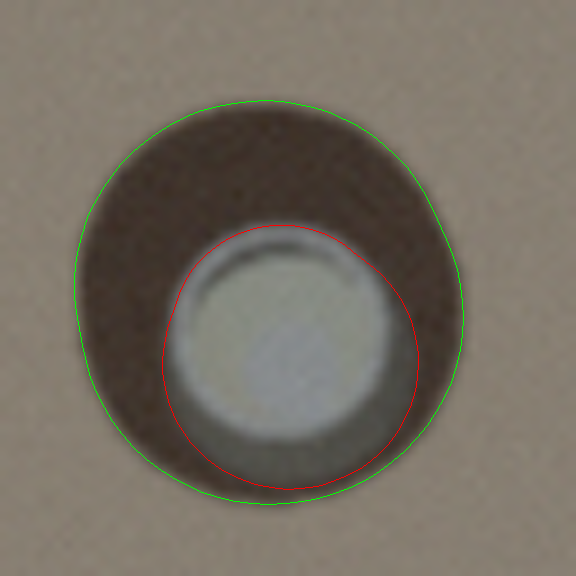

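Stand is at about (587, 72) mm and the bowl at (565, 64.5) mm, so the bowl must move about 23 mm along azimuth ~19°. I'll shut the fingers, go over the cups at the current height and arrive behind the bowl.

Request:
{"method": "carry_out", "body": {
  "hand": 255,
  "increments": [
    [-15, -12, 0, -2],
    [-40, -33, 0, -4],
    [-67, -55, 0, -7],
    [-94, -78, 0, -10],
    [-121, -100, 0, -13],
    [-148, -122, 0, -16],
    [-175, -145, 0, -19],
    [-202, -167, 0, -22],
    [-229, -190, 0, -24],
    [-250, -207, 0, -26]
  ]
}}

```text
t: 0.93
eef_pos: [0.4015, 0.2739, 0.2309]
eef_rot: [[-1.0, -0.026, -0.001], [-0.026, 1.0, -0.001], [0.001, -0.001, -1.0]]
wrist_force: [0.1, -0.0, -0.5]
finger_gap: 0.004
```

```bash
cat >> h.py <<'E'
def togo(xyz,az):
    """tool-frame shift mm and turn deg to put TCP at xyz (m) with tool -x toward azimuth az deg"""
    s=robot.observe(); R=np.array(s["eef_rot"]); p=np.array(s["eef_pos"])
    a=np.degrees(np.arctan2(-R[1,0],-R[0,0])); t=-((az-a+180)%360-180)
    print("t",round(s["t"],2),"tcp",(p*1e3).round(1),"az",a.round(1),"F",np.round(s["wrist_force"],1),"gap",round(s["finger_gap"],2),"v",np.abs(s["joint_velocities"]).max().round(3))
    print("  shift",(R.T@(np.array(xyz)-p)*1e3).round(1),"turn",round(t,1))
E
python3 -c "
from h import *
togo([.512,.047,.12],18.8)"
```

```text
t 0.93 tcp [401.5 273.9 230.9] az 1.5 F [ 0.1 -0.  -0.5] gap 0.0 v 1.052
  shift [-104.6 -229.5  111.1] turn -17.3
```

Request:
{"method": "carry_out", "body": {
  "increments": [
    [-15, -32, 0, -3],
    [-29, -63, 0, -6],
    [-43, -95, 0, -9],
    [-57, -125, 0, -11],
    [-71, -155, 0, -13],
    [-83, -183, 0, -15],
    [-94, -206, 15, -16],
    [-101, -222, 40, -17],
    [-105, -229, 65, -17],
    [-105, -229, 80, -17]
  ]
}}

```text
t: 1.77
eef_pos: [0.5125, 0.0459, 0.1488]
eef_rot: [[-0.949, -0.315, -0.003], [-0.315, 0.949, -0.001], [0.003, -0.0, -1.0]]
wrist_force: [0.4, -0.2, -0.2]
finger_gap: 0.002
```

```bash
python3 -c "
from h import *
togo([.512,.047,.047],18.8)"
```

```text
t 1.77 tcp [512.5  45.9 148.8] az 18.4 F [ 0.4 -0.2 -0.2] gap 0.0 v 0.403
  shift [ -0.2   1.2 101.8] turn -0.4
```

Request:
{"method": "carry_out", "body": {
  "increments": [
    [0, 1, 15, 0],
    [0, 1, 30, 0],
    [0, 1, 47, 0],
    [0, 1, 62, 0],
    [0, 1, 77, 0],
    [0, 1, 90, 0],
    [0, 1, 98, 0],
    [0, 1, 102, 0],
    [0, 1, 102, 0],
    [0, 1, 102, 0]
  ]
}}

```text
t: 2.6
eef_pos: [0.512, 0.0468, 0.047]
eef_rot: [[-0.949, -0.316, -0.003], [-0.316, 0.949, -0.001], [0.003, -0.0, -1.0]]
wrist_force: [-0.4, 0.5, -0.1]
finger_gap: 0.004
```

Run:
```python
from h import *
togo([.5352,.0545,.047],18.8)
c=read_camera("top"); d=read_camera("side")
show(d,"pics/s1.png",[.55,.06,.06],36,8)
print(rim_centre(c,[.565,.064])*1e3,rim_centre(d,[.565,.064])*1e3)
```

```text
t 2.6 tcp [512.   46.8  47. ] az 18.4 F [-0.4  0.5 -0.1] gap 0.0 v 0.01
  shift [-24.5   0.   -0. ] turn -0.4
pics/s1.png origin 279 135 scale 8Traceback (most recent call last):
  File "<stdin>", line 5, in <module>
  File "h.py", line 42, in rim_centre
    h=cv2.convexHull((p*1e3).astype(np.float32))[:,0]/1e3
      ~~~~~~~~~~~~~~~~~~~~~~~~~~~~~~~~~~~~~~~~~~^^^^^
TypeError: 'NoneType' object is not subscriptable
```

View pics/s1.png

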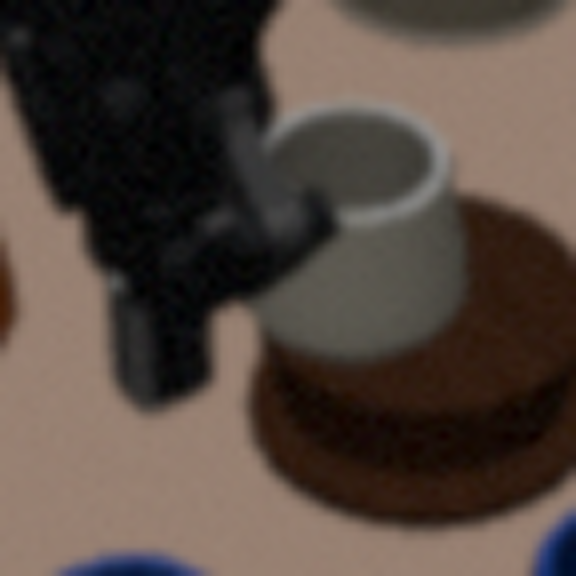

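The side crop shows the finger upright behind the bowl with a clear gap, tip below the belt. I'll push slowly and stop short of the target.

Request:
{"method": "carry_out", "body": {
  "increments": [
    [-2, 0, 0, 0],
    [-4, 0, 0, 0],
    [-6, 0, 0, 0],
    [-7.5, 0, 0, 0],
    [-9, 0, 0, 0],
    [-10.5, 0, 0, 0],
    [-12, 0, 0, 0],
    [-13.5, 0, 0, 0],
    [-15, 0, 0, 0],
    [-16.5, 0, 0, 0]
  ]
}}

```text
t: 3.53
eef_pos: [0.5278, 0.052, 0.0473]
eef_rot: [[-0.949, -0.316, -0.002], [-0.316, 0.949, -0.001], [0.002, -0.001, -1.0]]
wrist_force: [-0.9, 0.4, -0.1]
finger_gap: -0.001
```

Request:
{"method": "carry_out", "body": {
  "increments": [
    [-1.5, 0, 0, 0],
    [-3, 0, 0, 0],
    [-4.5, 0, 0, 0],
    [-6, 0, 0, 0],
    [-7.5, 0, 0, 0],
    [-9, 0, 0, 0],
    [-10.5, 0, 0, 0],
    [-12, 0, 0, 0],
    [-13.5, 0, 0, 0],
    [-14, 0, 0, 0]
  ]
}}

```text
t: 4.37
eef_pos: [0.5413, 0.0565, 0.0473]
eef_rot: [[-0.949, -0.316, -0.002], [-0.316, 0.949, -0.001], [0.002, -0.001, -1.0]]
wrist_force: [-1.0, 0.4, 0.8]
finger_gap: -0.002
```

Run:
```python
from h import *
togo([.5482,.0588,.047],18.4)
d=read_camera("side")
show(d,"pics/s2.png",[.57,.06,.06],36,8)
```

```text
t 4.37 tcp [541.3  56.5  47.3] az 18.4 F [-1.   0.4  0.8] gap -0.0 v 0.01
  shift [-7.3  0.   0.3] turn -0.0
pics/s2.png origin 288 133 scale 8
```

View pics/s2.png

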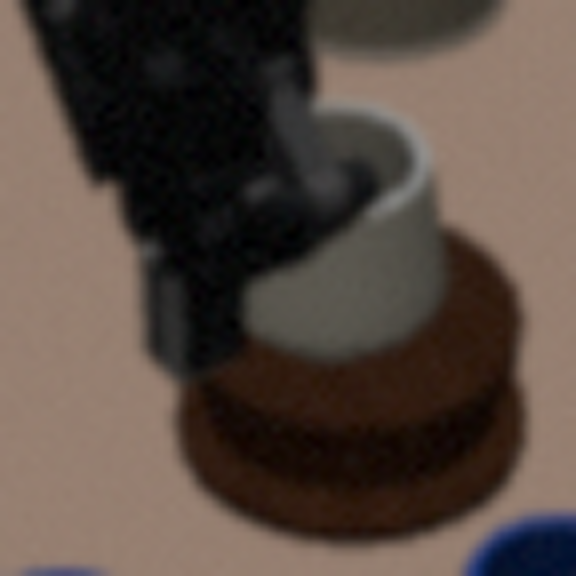

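The bowl is upright and sliding with the finger at about 1 N. I'll push 5 mm more, then back off and look from the top.

Request:
{"method": "carry_out", "body": {
  "increments": [
    [-1.5, 0, 0, 0],
    [-3, 0, 0, 0],
    [-4.5, 0, 0, 0],
    [-5, 0, 0, 0],
    [-5, 0, 0, 0],
    [-4, 0, 0, 0],
    [0, 0, 0, 0],
    [8, 0, 0, 0],
    [18, 0, 0, 0],
    [25, 0, 0, 0]
  ]
}}

```text
t: 5.25
eef_pos: [0.516, 0.0482, 0.0473]
eef_rot: [[-0.949, -0.316, -0.003], [-0.316, 0.949, -0.001], [0.003, -0.0, -1.0]]
wrist_force: [-0.8, -0.3, -0.2]
finger_gap: 0.001
```

Request:
{"method": "carry_out", "body": {
  "increments": [
    [10, 0, -10, 0],
    [15, 0, -35, 0],
    [15, 20, -70, 0],
    [10, 50, -105, 0],
    [10, 85, -125, 0],
    [10, 120, -125, 0],
    [10, 150, -125, 0],
    [10, 170, -125, 0],
    [10, 180, -125, 0],
    [10, 180, -125, 0]
  ]
}}

```text
t: 6.08
eef_pos: [0.4491, 0.217, 0.1722]
eef_rot: [[-0.948, -0.318, -0.003], [-0.318, 0.948, -0.001], [0.003, -0.0, -1.0]]
wrist_force: [-0.5, -0.5, 0.7]
finger_gap: -0.0
```

Run:
```python
from h import *; import pickle
togo([.5482,.0588,.047],18.4)
C={n:read_camera(n) for n in ("top","side")}; pickle.dump(C,open("d1.pkl","wb"))
for n in C:
  try: print(n,rim_centre(C[n],[.585,.07])*1e3)
  except Exception as e: print(n,e)
show(C["top"],"pics/c2.png",[.587,.07,.04],32,9)
```

```text
t 6.08 tcp [449.1 217.  172.2] az 18.5 F [-0.5 -0.5  0.7] gap -0.0 v 0.052
  shift [ -44.1 -181.4  125.1] turn 0.1
top [585.37325145  68.27098282  24.41548615]
side [585.37121554  65.83791431  24.44747136]
pics/c2.png origin 246 137 scale 9
```

View pics/c2.png

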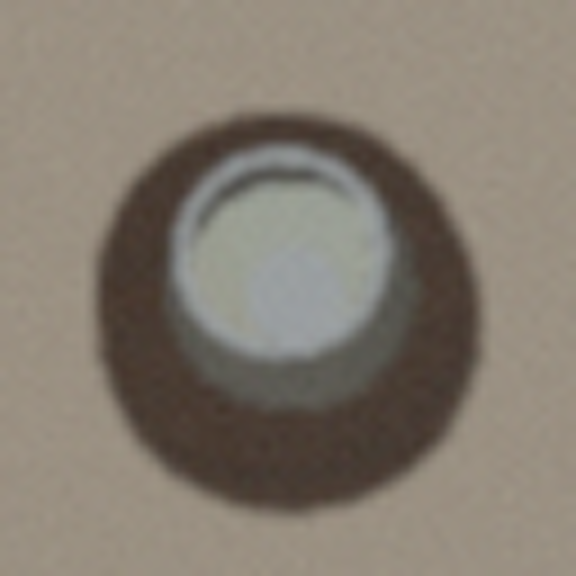

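The bowl is near the middle, still a little off. The whole stand outline is visible (x 98–480, y 112–512), so I'll refit the stand from its dark hull and the bowl from its rim.

```bash
cat >> h.py <<'E'
def fit_mask(c,D,kind,guess,g,S=6,n=34):
    """shift model silhouette until its hull has the same centroid as the hull of mask D"""
    k,_=cv2.findContours(D,cv2.RETR_EXTERNAL,cv2.CHAIN_APPROX_NONE); k=max(k,key=cv2.contourArea)
    H=cv2.convexHull(k); m=cv2.moments(H); t=np.array([m["m10"],m["m01"]])/m["m00"]
    t=(t+.5)/S-.5+[g[0]-n,g[1]-n]; A=m["m00"]/S**2
    def f(p):
        m=cv2.moments(sil(c,kind,p)); f.A=m["m00"]; return np.array([m["m10"],m["m01"]])/m["m00"]-t
    r=least_squares(f,guess,diff_step=1e-3); return r.x,A/f.A
def both(c,guess):
    S,n=6,34; g=pix(c,[*guess,.04])[0].astype(int)
    I=cv2.resize(c["img"][g[1]-n:g[1]+n,g[0]-n:g[0]+n],None,fx=S,fy=S,interpolation=cv2.INTER_CUBIC)
    I=cv2.GaussianBlur(I,(0,0),4).astype(float); q=I.max(-1)
    bg=np.median(I[:30].reshape(-1,3),0).max(); lo=np.percentile(q,3); 
    D=(q<(bg+lo)/2).astype(np.uint8)
    return fit_mask(c,D,"stand",guess,g)
E
python3 - <<'E'
from h import *; import pickle
C=pickle.load(open("d1.pkl","rb"))
for n in C: print(n,both(C[n],[.587,.071]))
c=C["top"]; b=[.5854,.0683]; s,_=both(c,[.587,.071])
P=lambda x,y,h:(ray(c,246+x/9-.5,137+y/9-.5,h)*1e3).round(1)
print("rim",P(172,252,.096),P(393,252,.096),P(282,143,.096),P(282,360,.096))
a=np.linspace(0,6.28,60)
ring=lambda r,h:pix(c,np.c_[b[0]+r*np.cos(a),b[1]+r*np.sin(a),0*a+h])
show(c,"pics/c3.png",[.587,.07,.04],32,9,[(sil(c,"stand",s),(0,255,0)),(sil(c,"bowl",b),(0,0,255)),(ring(.0245,.096),(255,0,0))])
E
```

```text
top (array([0.58732574, 0.07312251]), 0.9776976970692908)
side (array([0.58978219, 0.07510931]), 1.0111687623322787)
rim [584.9  94.   96. ] [585.6  44.3  96. ] [610.4  69.8  96. ] [560.5  68.7  96. ]
pics/c3.png origin 246 137 scale 9
```

View pics/c3.png

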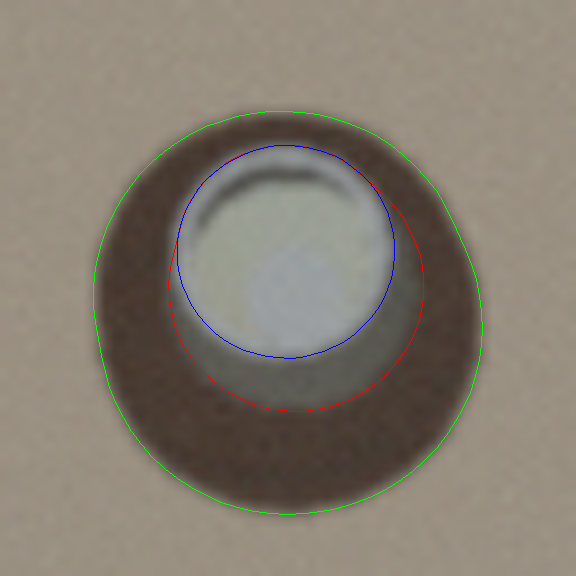

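The top fit puts the bowl at (585.4, 69.1) and the stand at (587.3, 72.8) mm, so about 4 mm remains toward azimuth 62°. I'll approach from that side.

```bash
python3 -c "
from h import *
print(np.round(robot.observe()['joint_pos'],2))
togo([.558,.018,.12],62)"
```

```text
[ 0.31  0.39  1.93 -0.    0.82 -1.58]
t 6.18 tcp [450.  215.4 172.1] az 18.4 F [ 0.3  0.4 -0.3] gap 0.0 v 0.021
  shift [ -40.3 -221.4   52.1] turn -43.6
```

Joint 6 would come close to its limit that way, so I'll use the opposite side face with a turn of +136°.

Request:
{"method": "carry_out", "body": {
  "increments": [
    [-2, -12, 0, 6],
    [-6, -35, 0, 13],
    [-11, -60, 0, 20],
    [-15, -85, 0, 27],
    [-20, -110, 0, 34],
    [-24, -135, 0, 41],
    [-29, -160, 0, 48],
    [-33, -185, 0, 55],
    [-38, -208, 0, 62],
    [-40, -221, 0, 68]
  ]
}}

```text
t: 7.02
eef_pos: [0.5588, 0.0144, 0.1718]
eef_rot: [[-0.641, 0.767, -0.003], [0.767, 0.641, -0.002], [0.0, -0.003, -1.0]]
wrist_force: [-0.3, 0.9, -0.0]
finger_gap: -0.003
```

```bash
python3 -c "
from h import *
togo([.558,.018,.12],62-180)"
```

```text
t 7.02 tcp [558.8  14.4 171.8] az -50.1 F [-0.3  0.9 -0. ] gap -0.0 v 1.006
  shift [ 3.2  1.9 51.8] turn 67.9
```

Request:
{"method": "carry_out", "body": {
  "increments": [
    [1, 1, 0, 7],
    [2, 1, 0, 14],
    [3, 2, 0, 21],
    [3, 2, 0, 28],
    [3, 2, 0, 35],
    [3, 2, 0, 42],
    [3, 2, 0, 49],
    [3, 2, 0, 56],
    [3, 2, 0, 63],
    [3, 2, 0, 68]
  ]
}}

```text
t: 7.85
eef_pos: [0.5583, 0.0162, 0.1715]
eef_rot: [[0.479, 0.878, -0.003], [0.878, -0.479, -0.002], [-0.003, -0.002, -1.0]]
wrist_force: [-0.7, 1.0, 0.4]
finger_gap: -0.0
```

Request:
{"method": "carry_out", "body": {
  "increments": [
    [0, 0, 10, 0],
    [0, 0, 30, 0],
    [0, 0, 50, 0],
    [0, 0, 70, 0],
    [0, 0, 90, 0],
    [0, 0, 105, 0],
    [0, 0, 117, 0],
    [0, 0, 125, 0],
    [0, 0, 125, 0],
    [0, 0, 125, 0]
  ]
}}

```text
t: 8.68
eef_pos: [0.5576, 0.0153, 0.0461]
eef_rot: [[0.478, 0.878, -0.004], [0.878, -0.478, -0.002], [-0.004, -0.003, -1.0]]
wrist_force: [0.1, -1.1, 0.3]
finger_gap: -0.002
```

```bash
python3 -c "
from h import *
togo([.5681,.0366,.047],62-180)"
```

```text
t 8.68 tcp [557.6  15.3  46.1] az -118.6 F [ 0.1 -1.1  0.3] gap -0.0 v 0.022
  shift [23.7 -1.  -0.9] turn -0.6
```

Request:
{"method": "carry_out", "body": {
  "increments": [
    [2, -0.5, 0, 0],
    [4, -1, 0, 0],
    [6, -1, 0, 0],
    [7.5, -1, 0, 0],
    [9, -1, 0, 0],
    [10.5, -1, 0, 0],
    [12, -1, 0, 0],
    [13.5, -1, 0, 0],
    [15, -1, 0, 0],
    [16, -1, 0, 0]
  ]
}}

```text
t: 9.52
eef_pos: [0.5645, 0.03, 0.046]
eef_rot: [[0.478, 0.878, -0.004], [0.878, -0.478, -0.002], [-0.004, -0.003, -1.0]]
wrist_force: [0.5, 0.4, -0.1]
finger_gap: 0.001
```

Request:
{"method": "carry_out", "body": {
  "increments": [
    [1, 0, 0, 0],
    [2, 0, 0, 0],
    [3, 0, 0, 0],
    [4, 0, 0, 0],
    [5, 0, 0, 0],
    [6, 0, 0, 0],
    [7, 0, 0, 0],
    [7, 0, 0, 0],
    [7, 0, 0, 0],
    [7, 0, 0, 0]
  ]
}}

```text
t: 10.35
eef_pos: [0.5679, 0.0362, 0.046]
eef_rot: [[0.478, 0.878, -0.004], [0.878, -0.478, -0.002], [-0.004, -0.003, -1.0]]
wrist_force: [-0.3, 0.2, 0.8]
finger_gap: -0.004
```

Request:
{"method": "carry_out", "body": {
  "increments": [
    [-2, 0, 0, 0],
    [-8, 0, 0, 0],
    [-16, 0, 0, 0],
    [-25, 0, -5, 0],
    [-35, 0, -20, 0],
    [-50, 0, -40, 0],
    [-75, 0, -60, 0],
    [-100, 0, -70, 0],
    [-115, 0, -75, 0],
    [-115, 0, -75, 0]
  ]
}}

```text
t: 11.18
eef_pos: [0.5121, -0.0673, 0.1231]
eef_rot: [[0.481, 0.877, -0.003], [0.877, -0.481, -0.003], [-0.004, -0.001, -1.0]]
wrist_force: [-0.1, -0.1, -0.2]
finger_gap: -0.0
```

Run:
```python
from h import *; import pickle
togo([.5482,.0588,.047],62-180)
c=read_camera("top")
print(rim_centre(c,[.587,.072])*1e3, both(c,[.587,.071]))
show(c,"pics/c4.png",[.587,.07,.04],32,9)
```

```text
t 11.18 tcp [512.1 -67.3 123.1] az -118.7 F [-0.1 -0.1 -0.2] gap -0.0 v 0.057
  shift [128.2 -28.9  75.6] turn -0.7
[587.43415734  71.25103069  24.5931363 ] (array([0.5873121 , 0.07304057]), 0.9787988473658785)
pics/c4.png origin 246 137 scale 9
```

View pics/c4.png

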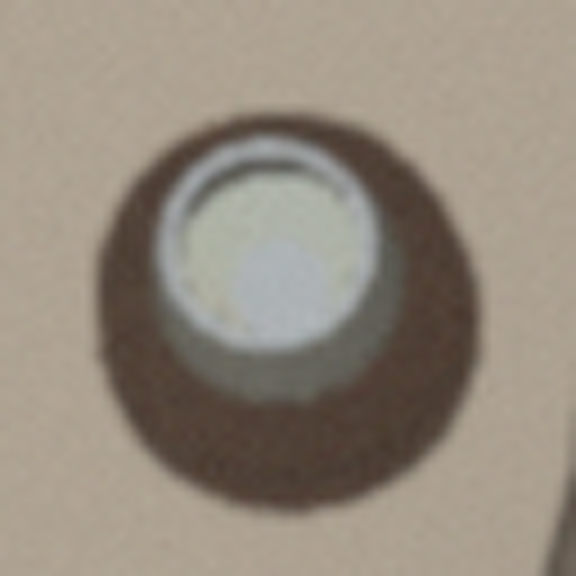

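Rim now spans x 158–379 and y 136–353, which puts the bowl at about (587.0, 72.3) mm. The stand is at (587.3, 72.4±0.7), so the offset is under 1 mm. The bowl is upright and the arm is clear, so I'll hand in.

```bash
python3 -c "
from h import *
c=read_camera('top'); print(rim_centre(c,[.587,.072])*1e3)
print(robot.finish_job())"
```

```text
[587.5158419   71.43953633  24.57309775]
the job is handed in; nothing more can be done
None
```

The white bowl now stands upright in the middle of its stand, off centre by about 1–1.5 mm at most. I handed the job in at about 11 s on the robot's clock.

I moved it with two slow pushes of the closed fingertips below its belt. One was about 20 mm along azimuth 18°, and the other a 4 mm correction along azimuth 62°. The wrist force stayed around 1 N at each reading, and the arm did not touch anything else.

**Last checks (top camera):**

| Measurement | x (mm) | y (mm) |
|---|---|---|
| Bowl, read by hand from the rim | 587.0 | 72.3 |
| Bowl, automatic rim fit (two readings) | 587.4–587.5 | 71.3–71.4 |
| Stand centre | about 587 | 72–73 |

- **Upright and at rest:** the rim fit gave the right radius (24.6 mm), and the two readings agreed to 0.2 mm.
- **Disagreement:** the side camera read the bowl about 2.5 mm lower in y than the top camera, and its stand fit was partly hidden by the bowl. I relied on the top camera, so the y centring is the less certain direction.

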